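# Run the fingertips along the lid's catches to close a meal box

## Task

Close the lid of the glass meal box by running your fingertips along its rim: start at the catch beside the pull tab and go along the long edge and round the corner to the last one, gently pressing each of the six raised catches down flat in turn, never two at once. Keep the fingertips close to the rim, no more than about 5 cm above the lid, from the first catch to the last. Do not shove, tip or lift the box, leave the pot, jar, bowl and spoon alone, and finish clear of everything.

Things in the scene. Friction and masses are not known exactly. Their poses are not given: they have to be found in the camera images.
- box: Loose full glass meal box, 1.3 kg. Flat grey lid 160 (x) by 220 (y) mm, top face 70 mm above the counter. Origin: centre of underside, z up. A grey pull tab, 30 x 34 mm, sticks out of the -x edge at the -y corner. Six white catches on the lid's rim: 1-4 in a row along the long -x edge from the tab, then 5-6 along the short +y edge. Each: a rigid tongue 34 x 18 x 3 mm.
- catch1 (a joint): Catch 1, a ramp rising from its hinge at x -67, y -92, z 72.5 mm in the box's frame to its free end, 34 mm further along +y. 0 = free end raised 10 mm (0.30 rad); 0.30 rad = flat on a hard stop, its top 74 mm above the counter. Starts at 0 to 0.07. About 1.5 N down on the free end moves it; no spring, it stays as put.
- catch1_end (a point): Middle of the free end of catch 1, within its 3 mm thickness, moving with it; 72.5 mm above the counter when flat, 82.5 mm at joint 0.
- catch2 (a joint): Catch 2, a ramp rising from its hinge at x -67, y -48, z 72.5 mm in the box's frame to its free end, 34 mm further along +y. 0 = free end raised 10 mm (0.30 rad); 0.30 rad = flat on a hard stop, its top 74 mm above the counter. Starts at 0 to 0.07. About 1.5 N down on the free end moves it; no spring, it stays as put.
- catch2_end (a point): Middle of the free end of catch 2, within its 3 mm thickness, moving with it; 72.5 mm above the counter when flat, 82.5 mm at joint 0.
- catch3 (a joint): Catch 3, a ramp rising from its hinge at x -67, y -4, z 72.5 mm in the box's frame to its free end, 34 mm further along +y. 0 = free end raised 10 mm (0.30 rad); 0.30 rad = flat on a hard stop, its top 74 mm above the counter. Starts at 0 to 0.07. About 1.5 N down on the free end moves it; no spring, it stays as put.
- catch3_end (a point): Middle of the free end of catch 3, within its 3 mm thickness, moving with it; 72.5 mm above the counter when flat, 82.5 mm at joint 0.
- catch4 (a joint): Catch 4, a ramp rising from its hinge at x -67, y 40, z 72.5 mm in the box's frame to its free end, 34 mm further along +y. 0 = free end raised 10 mm (0.30 rad); 0.30 rad = flat on a hard stop, its top 74 mm above the counter. Starts at 0 to 0.07. About 1.5 N down on the free end moves it; no spring, it stays as put.
- catch4_end (a point): Middle of the free end of catch 4, within its 3 mm thickness, moving with it; 72.5 mm above the counter when flat, 82.5 mm at joint 0.
- catch5 (a joint): Catch 5, a ramp rising from its hinge at x -30, y 97, z 72.5 mm in the box's frame to its free end, 34 mm further along +x. 0 = free end raised 10 mm (0.30 rad); 0.30 rad = flat on a hard stop, its top 74 mm above the counter. Starts at 0 to 0.07. About 1.5 N down on the free end moves it; no spring, it stays as put.
- catch5_end (a point): Middle of the free end of catch 5, within its 3 mm thickness, moving with it; 72.5 mm above the counter when flat, 82.5 mm at joint 0.
- catch6 (a joint): Catch 6, a ramp rising from its hinge at x 14, y 97, z 72.5 mm in the box's frame to its free end, 34 mm further along +x. 0 = free end raised 10 mm (0.30 rad); 0.30 rad = flat on a hard stop, its top 74 mm above the counter. Starts at 0 to 0.07. About 1.5 N down on the free end moves it; no spring, it stays as put.
- catch6_end (a point): Middle of the free end of catch 6, within its 3 mm thickness, moving with it; 72.5 mm above the counter when flat, 82.5 mm at joint 0.
- square_pot: Bystander: small square lidded pot, 66 x 66 x 48 mm high, beside the box's +y edge, at least 45 mm from the lid. Origin under its centre.
- jar: Bystander: round glass jar, 62 mm diameter, 75 mm high, beyond the box's +x edge. Origin under its centre.
- bowl: Bystander: small white bowl, 96 mm diameter, 42 mm high, beyond the box's +x edge. Origin under its centre.
- spoon: Bystander: steel spoon with a wooden handle, 170 mm long, lying beyond the box's -y edge. Origin under its middle.

How it is judged:
On the way, in this order (a step that is already met when the one before it is completed fails the run):
1. catch 1 is pressed down flat (value of joint catch1 above 0.24 rad), for 0.05 s.
2. catch 2 is pressed down flat (value of joint catch2 above 0.24 rad), for 0.05 s.
3. catch 3 is pressed down flat (value of joint catch3 above 0.24 rad), for 0.05 s.
4. catch 4 is pressed down flat (value of joint catch4 above 0.24 rad), for 0.05 s.
5. catch 5 is pressed down flat (value of joint catch5 above 0.24 rad), for 0.05 s.
6. catch 6 is pressed down flat (value of joint catch6 above 0.24 rad), for 0.05 s.
At the end, for the whole second after the job is handed in: All six catches lie flat (each joint above 0.24 of 0.30 rad, free end within 2 mm of its stop), and the box is at rest, level, within 30 mm of where it stood (value of joint each of catch1, catch2, catch3, catch4, catch5, catch6 above 0.24 rad and distance of box from where it was at the start of the episode below 0.03 m and angle between box's own z axis and vertical below 0.05 rad and linear speed of box below 0.02 m/s); the robot touches nothing.
It fails at once if between the first catch and the last, the fingertips leave the rim: TCP more than 160 mm above the counter, or outside the lid by more than 70 mm (value of joint catch1 above 0.24 rad and not (value of joint catch6 above 0.24 rad) and (z of the grasp point in the frame of box above 0.16 m or x of the grasp point in the frame of box below -0.15 m or x of the grasp point in the frame of box above 0.15 m or y of the grasp point in the frame of box below -0.18 m or y of the grasp point in the frame of box above 0.18 m)).
It fails at once if the box is shoved or lifted (moved more than 30 mm, or raised more than 10 mm) (distance of box from where it was at the start of the episode above 0.03 m or height (world z) of box above 0.01 m).
It fails at once if the box is tipped by more than 0.12 rad (angle between box's own z axis and vertical above 0.12 rad).
It fails at once if the robot presses on the box with more than 40 N (contact force between any of the arm, the fingers and box above 40 N).
It fails at once if a bystander is moved by more than 20 mm (distance of any of square_pot, jar, bowl, spoon from where it was at the start of the episode above 0.02 m).
It also fails if it takes over 58 s, if anything falls off the work surface, if the arm or the gripper's body presses on something with over 40 N, if the wrist force passes 120 N, or if a joint passes its speed limit or range.

## Robot

A 7-joint arm with a two-finger parallel gripper is mounted at the origin on the work surface. World frame = base frame: x ahead of the robot, y to its left, z up, the work surface at z = 0. Lengths are in m, angles in rad, forces in N, time in s.
With the tool pointing down it reaches from about 0.4 to 0.85 m from the base axis. Payload 10.4 kg.
Tool frame: the origin (TCP) lies between the finger pads, 19 mm behind the fingertips; this is the grasp point; z points along the fingers, y is the line along which they close (so a half turn about z gives the same grasp; the last joint's range is limited). The gripper opens to 85 mm and grips with 20 to 120 N. Pads are 22 mm wide; open, the fingers measure 114 mm over their backs; the gripper's body (76 mm by 85 mm) begins 54 mm behind the grasp point. The pads swing forward as they close: fully open they stand 13 mm farther back than shut.
Start: joints at [1.297, 0.332, -0.065, 1.46, 0.022, 1.35, -0.088], TCP at [0.155, -0.605, 0.25] pointing down, gripper open.
Joint ranges: [-2.6, 2.6], [-0.5, 2.12], [-1.47, 1.34], [0.16, 2.42], [-1.27, 4.41], [0.06, 2.06], [-2.6, 2.6]. Speed limits (rad/s): [2.22, 2.22, 2.79, 2.79, 3.14, 3.14, 3.14].

## Interface

Orientations are given as a unit quaternion [x, y, z, w].
In Python, from bench import arm, imaging gives the robot as it stands.
- The arm moves only by the tool servo_tool, never from a script. Its argument "increments" is a list of rows, each a list of 2 entries, a list of its own where there are three numbers: the shift along the tool's x, y, z in m, then the turn about the tool's z in degrees. A call has 1 to 8 rows; each row is the pose to reach, as a shift and turn from the pose commanded when the call began, along the tool's axes at that moment; what a row does not reach only later rows make up. A row lasts 1/10 s, in which the tool goes at most 50 mm and 8.59 degrees, less where a joint would pass 70% of its speed; a pose out of reach is approached as far as the arm can. A call with a gripper value outside its range is refused whole. "gripper" is the finger opening in m, from 0 to 0.0854, set as the call begins (left out, the last holds). The fingers move at their own pace and stop on an object; "newtons" is the grip in N (left out, the last holds). Time passes only in rows, so rows that repeat a pose let the fingers close. It gives the time, the measured TCP pose, the force, the opening and the grip force at its end, in the units of the state.
- arm.get_obs(): the state, without advancing time (a new reading comes with each control period).
- imaging.get_image(name): name is "side" or "top" or "wrist"; returns the picture (420x560x3 uint8, red, green, blue); there is no depth.
- imaging.camera_model(name): a dict with "camera_matrix" (3x3 intrinsics, pixels), "world_from_camera" (4x4, takes a point from camera to world coordinates). Camera axes: x right, y down, z forward; pixel columns grow to the right and rows downward; lengths in m; the calibration is good to about 2 mm. A picture is of the moment at which its call begins: read the wrist's pose just before it. camera_model takes no time and is no camera call; for the wrist camera it gives the pose at the moment of the call.
- arm.sign_off(): hands the job in; it is judged then, once.
The state is a dict: "time_s": time; "q": joint angles; "qd": joint speeds; "joint_efforts": joint torques, N m; "tool_pos": TCP position; "tool_rot": TCP orientation; "force": force on the tool from outside, world axes, zero at the start; "torque": the same for the moment, N m; "width": finger opening in m; "grip_force": force on a finger pad.
Only numpy, scipy, OpenCV 4.12 (cv2) and the standard library are available. Lean on these libraries where they do the work, as an engineer would, in place of code of your own. Each camera call takes 0.05 s, during which the arm holds its last target. There are 200 camera calls.

## Working session

There is one attempt and no reset: what is moved stays moved. The work goes in short steps, Python scripts to look and compute and a tool call to move; the robot and the scene stay as the last step left them, time stands still between calls to the robot, and variables do not carry over. Pictures are saved under pics/ and viewed, at most 10 in all, crops included, and the job is handed in when it is done.

Besides the shell and the picture viewer there is one more tool, called as name([rows], argument=value, ...), one row to a line, values as JSON. servo_tool: Moves the arm, as the interface text tells. Its arguments: {"type":"object","properties":{"increments":{"type":"array","items":{"type":"array"}},"gripper":{"type":"number"},"newtons":{"type":"number"}},"required":["increments"]}

```bash
mkdir -p pics
python3 - <<'E'
from bench import arm, imaging
import cv2
o=arm.get_obs();print(o)
for n in("top","side"):
    im=imaging.get_image(n);cv2.imwrite(f"pics/{n}0.png",im[:,:,::-1]);m=imaging.camera_model(n);print(n,m)
E
```

```text
{'time_s': 0.0, 'q': array([ 1.29741646,  0.33287339, -0.06467599,  1.46095257,  0.02159537,
        1.34988092, -0.08850467]), 'qd': array([-0.00133473,  0.00121585, -0.00122339, -0.00099075, -0.00116875,
        0.00016991,  0.00045837]), 'joint_efforts': array([-3.82880617e-04, -6.25441217e+01,  4.95956652e-02, -3.91606450e+01,
        1.62312255e-02,  9.81696357e-03, -4.82634221e-06]), 'tool_pos': array([ 0.15499715, -0.60511682,  0.24920952]), 'tool_rot': array([ 9.92149175e-01,  1.25058033e-01, -1.22822434e-04, -6.98848088e-04]), 'force': array([ 0.06097169, -0.20859099,  0.30379638]), 'torque': array([-0.03573247, -0.01120035,  0.04761191]), 'grip_force': 0.0, 'width': 0.08548093455957352}
top {'camera_matrix': array([[456.04018644,   0.        , 264.83817488],
       [  0.        , 456.04018644, 209.12516099],
       [  0.        ,   0.        ,   1.        ]]), 'world_from_camera': array([[ 0.01298625, -0.98150867,  0.19097666,  0.43519097],
       [-0.99989445, -0.01150247,  0.008876  ,  0.03444765],
       [-0.00651517, -0.19107177, -0.98155445,  1.0452998 ],
       [ 0.        ,  0.        ,  0.        ,  1.        ]])}
side {'camera_matrix': array([[475.76693931,   0.        , 285.49779592],
       [  0.        , 475.76693931, 223.91554217],
       [  0.        ,   0.        ,   1.        ]]), 'world_from_camera': array([[-0.97645459, -0.14090442,  0.16334745,  0.49048267],
       [-0.21569255,  0.65043937, -0.72828933,  0.63661203],
       [-0.00362843, -0.74637428, -0.66551654,  0.60970276],
       [ 0.        ,  0.        ,  0.        ,  1.        ]])}
```

View pics/top0.png

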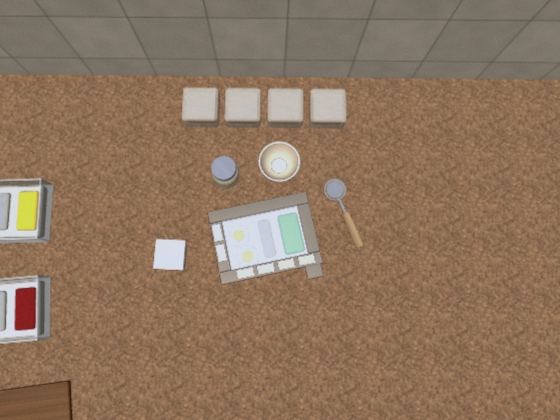

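View pics/side0.png

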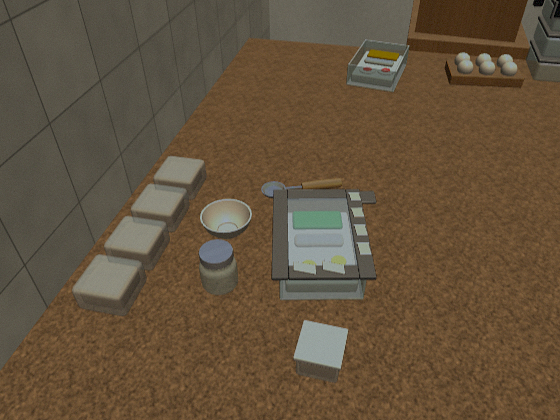

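The top picture shows the box at the middle, with the tab at about (314,271). Catches 1-4 are at (307,260), (286,264), (265,269) and (245,273), and 5-6 are at (221,253) and (217,233). The pot is at (170,254). The side picture agrees.

```bash
cat > h.py <<'E'
import numpy as np, cv2
from bench import arm, imaging
def ray(n,uv,z):
    m=imaging.camera_model(n);T=m["world_from_camera"]
    d=T[:3,:3]@np.linalg.solve(m["camera_matrix"],[uv[0],uv[1],1]);c=T[:3,3]
    return c+d*(z-c[2])/d[2]
# joint-0 catch middles (box frame) and free ends
MID=np.array([[-67,-75],[-67,-31],[-67,13],[-67,57],[-13,97],[31,97]])/1e3
END=np.array([[-67,-58],[-67,-14],[-67,30],[-67,74],[4,97],[48,97]])/1e3
def fit(A,B):
    a,b=A-A.mean(0),B-B.mean(0)
    th=np.arctan2((a[:,0]*b[:,1]-a[:,1]*b[:,0]).sum(),(a*b).sum())
    R=np.array([[np.cos(th),-np.sin(th)],[np.sin(th),np.cos(th)]])
    return th,R,B.mean(0)-R@A.mean(0)
E
python3 - <<'E'
from h import *
seeds={"top":[(307,260),(286,264),(265,269),(245,273),(221,253),(217,233)],
"side":[(355,197),(358,213),(361,230),(364,248),(334,267),(304,267)]}
for n,S in seeds.items():
    im=cv2.imread(f"pics/{n}0.png").astype(int)
    g=im.min(2); P=[]
    for s in S:
        m=np.zeros(g.shape,np.uint8);x,y=s
        m[y-9:y+10,x-13:x+14]=(g[y-9:y+10,x-13:x+14]>165)
        k,l,st,c=cv2.connectedComponentsWithStats(m,connectivity=4)
        i=1+np.argmin([np.hypot(*(c[j]-s))-(st[j,4]>30)*20 for j in range(1,k)])
        P.append(ray(n,c[i],.079)[:2]);print(s,c[i].round(1),st[i],P[-1].round(4))
    P=np.array(P);th,R,t=fit(MID,P)
    print(n,th,np.degrees(th),t,"res mm",((MID@R.T+t-P)*1e3).round(1).tolist())
    print((END@R.T+t).round(4).tolist())
    cv2.imwrite(f"pics/{n}_z.png",cv2.resize(cv2.imread(f"pics/{n}0.png")[180:300,180:380],None,fx=4,fy=4))
E
```

```text
(307, 260) [306.2 259.4] [298 254  18  12 143] [ 0.5161 -0.0456]
(286, 264) [285.9 263.7] [278 258  17  12 146] [ 0.5064 -0.0028]
(265, 269) [265.4 268.1] [257 262  18  12 151] [0.4967 0.0404]
(245, 273) [244.9 272.5] [236 267  19  12 156] [0.487  0.0834]
(221, 253) [220.8 252.4] [215 244  13  18 152] [0.5286 0.1354]
(217, 233) [216.9 232.4] [212 224  12  18 150] [0.5712 0.145 ]
top 0.2360027597411481 13.521962086607763 [0.56436093 0.04341751] res mm [[0.7, 0.5], [0.0, 0.4], [-0.5, 0.0], [-1.2, -0.2], [0.4, -0.7], [0.6, -0.0]]
[[0.5128, -0.0286], [0.5025, 0.0141], [0.4922, 0.0569], [0.4819, 0.0997], [0.5456, 0.1387], [0.5884, 0.149]]Traceback (most recent call last):
  File "<stdin>", line 11, in <module>
    return _wrapfunc(a, 'argmin', axis=axis, out=out, **kwds)
    return _wrapit(obj, method, *args, **kwds)
    result = getattr(arr, method)(*args, **kwds)
ValueError: attempt to get argmin of an empty sequence
```

Run:
```python
from h import *
from scipy.spatial.transform import Rotation as Ro
R=Ro.from_quat(arm.get_obs()["tool_rot"]).as_matrix();print(R.round(3).tolist())
th=.236;B=np.array([[np.cos(th),-np.sin(th)],[np.sin(th),np.cos(th)]]);t=[.5644,.0434]
P=END.copy();P[:4,1]-=.008;P[4:,0]-=.006
W=np.c_[P@B.T+t,np.full(6,.115)]
T=(W-[.155,-.605,.25])@R
print(W.round(4).tolist(),"\n",(T*1e3).round(1).tolist(),"\n",(np.diff(T,axis=0)*1e3).round(1).tolist())
```

```text
[[0.969, 0.248, -0.0], [0.248, -0.969, 0.001], [-0.0, -0.001, -1.0]]
[[0.5147, -0.0364, 0.115], [0.5044, 0.0063, 0.115], [0.4941, 0.0491, 0.115], [0.4838, 0.0919, 0.115], [0.5398, 0.1372, 0.115], [0.5826, 0.1475, 0.115]] 
 [[489.5, -461.4, 135.5], [490.2, -505.4, 135.6], [490.8, -549.4, 135.7], [491.5, -593.4, 135.7], [556.9, -623.4, 135.7], [600.9, -622.8, 135.7]] 
 [[0.6, -44.0, 0.1], [0.6, -44.0, 0.1], [0.6, -44.0, 0.1], [65.4, -30.0, 0.0], [44.0, 0.6, -0.0]]
```

servo_tool([
  [[0,0,0],0],
  [[0,0,0],0],
  [[0,0,0],0],
  [[0,0,0],0],
], gripper=0, newtons=20)

```text
time_s: 0.5
tool_pos: [0.1551, -0.6054, 0.25]
tool_rot: [0.992, 0.125, -0.0, 0.0]
force: [0.2, -0.4, 0.4]
width: 0.0282
grip_force: 0.0
```

Move diagonally: first half, then second half at height, then look.

servo_tool([
  [[0.03,-0.028,0],0],
  [[0.06,-0.056,0],0],
  [[0.09,-0.085,0],0],
  [[0.12,-0.113,0],0],
  [[0.15,-0.141,0],0],
  [[0.18,-0.17,0],0],
  [[0.21,-0.198,0],0],
  [[0.24,-0.226,0],0],
])

```text
time_s: 1.3
tool_pos: [0.3322, -0.3255, 0.2503]
tool_rot: [0.992, 0.125, 0.0, 0.0]
force: [1.4, -1.3, -0.3]
width: -0.0003
grip_force: 0.0
```

servo_tool([
  [[0.03,-0.028,0],0],
  [[0.06,-0.056,0.01],0],
  [[0.09,-0.085,0.02],0],
  [[0.12,-0.113,0.03],0],
  [[0.15,-0.141,0.04],0],
  [[0.18,-0.17,0.05],0],
  [[0.21,-0.198,0.06],0],
  [[0.24,-0.226,0.07],0],
])

```text
time_s: 2.1
tool_pos: [0.5087, -0.0471, 0.1799]
tool_rot: [0.992, 0.125, 0.0, 0.0]
force: [1.4, -0.6, -0.5]
width: 0.0001
grip_force: 0.0
```

servo_tool([
  [[0,0,0],0],
  [[0,0,0],0],
  [[0,0,0],0],
])

```text
time_s: 2.4
tool_pos: [0.5077, -0.0496, 0.1801]
tool_rot: [0.992, 0.124, -0.0, 0.0]
force: [0.4, -0.6, 0.6]
width: 0.0002
grip_force: 0.0
```

servo_tool([
  [[0.005,-0.006,0.01],0],
  [[0.0095,-0.011,0.025],0],
  [[0.0095,-0.011,0.04],0],
  [[0.0095,-0.011,0.05],0],
  [[0.0095,-0.011,0.06],0],
  [[0.0095,-0.011,0.06],0],
  [[0.0095,-0.011,0.06],0],
])

```text
time_s: 3.1
tool_pos: [0.5144, -0.0356, 0.12]
tool_rot: [0.992, 0.125, -0.0, -0.0]
force: [0.0, -0.0, -0.1]
width: -0.0
grip_force: 0.0
```

Run:
```python
from h import *
print(arm.get_obs()["tool_pos"])
a=imaging.get_image("side")[120:320,240:440,::-1];b=imaging.get_image("top")[190:290,220:340,::-1]
w=imaging.get_image("wrist")[:,:,::-1]
c=np.hstack([cv2.resize(a,(400,400)),cv2.resize(b,(400,400))])
cv2.imwrite("pics/c1.png",c); cv2.imwrite("pics/w1.png",w)
```

```text
[ 0.51444565 -0.03555342  0.11998812]
```

View pics/c1.png

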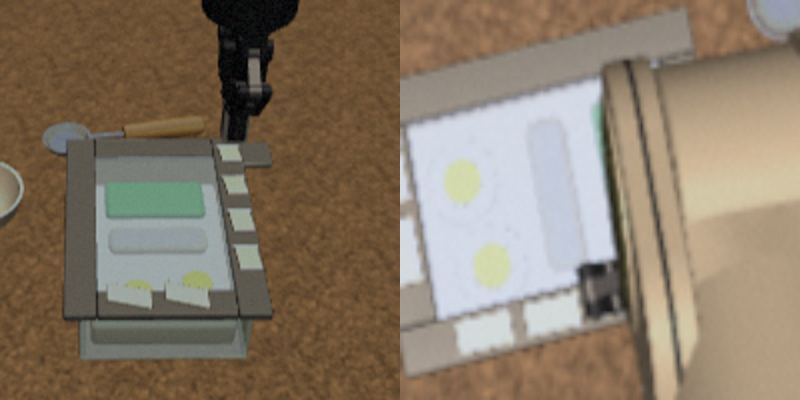

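View pics/w1.png

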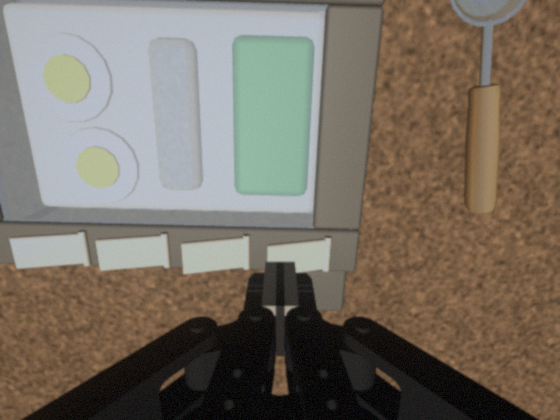

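The tip hangs over the free-end half of catch 1 (wrist picture: tip at (281,265), catch 1 spanning columns 268-330). I'll press slowly.

servo_tool([
  [[0,-0.001,0.01],0],
  [[0,-0.001,0.014],0],
  [[0,-0.001,0.016],0],
  [[0,-0.001,0.018],0],
  [[0,-0.001,0.02],0],
  [[0,-0.001,0.022],0],
  [[0,-0.001,0.024],0],
])

```text
time_s: 3.95
tool_pos: [0.5144, -0.0343, 0.0961]
tool_rot: [0.992, 0.125, 0.0, 0.0]
force: [-0.2, 0.9, 1.4]
width: 0.0002
grip_force: 0.9
```

servo_tool([
  [[0,0,0.001],0],
  [[0,0,0.002],0],
  [[0,0,0.002],0],
])

```text
time_s: 4.25
tool_pos: [0.5142, -0.0346, 0.0939]
tool_rot: [0.992, 0.125, 0.0, 0.0]
force: [1.2, 0.5, 0.7]
width: 0.0001
grip_force: 0.1
```

servo_tool([
  [[0,0,0.001],0],
  [[0,0,0.0015],0],
  [[0,0,0.0015],0],
])

```text
time_s: 4.55
tool_pos: [0.5142, -0.0346, 0.0928]
tool_rot: [0.992, 0.125, 0.0, 0.0]
force: [-1.2, 0.8, 3.9]
width: 0.0
grip_force: 2.3
```

servo_tool([
  [[0,0,0.0005],0],
  [[0,0,0.001],0],
  [[0,0,0.001],0],
])

```text
time_s: 4.85
tool_pos: [0.5143, -0.0346, 0.0925]
tool_rot: [0.992, 0.125, 0.0, 0.0]
force: [-6.1, 0.7, 15.0]
width: -0.0001
grip_force: 7.2
```

Catch 1 is on its stop (15 N, TCP at 92.5 mm). On to catch 2.

servo_tool([
  [[0,0,-0.01],0],
  [[0,0,-0.022],0],
  [[0,-0.015,-0.022],0],
  [[0,-0.03,-0.022],0],
  [[0.0005,-0.044,-0.022],0],
  [[0.0005,-0.044,-0.022],0],
  [[0.0005,-0.044,-0.016],0],
  [[0.0005,-0.044,-0.012],0],
])

```text
time_s: 5.65
tool_pos: [0.5035, 0.0077, 0.1027]
tool_rot: [0.992, 0.125, -0.0, 0.0]
force: [-0.5, -0.5, 0.6]
width: -0.0001
grip_force: 0.0
```

servo_tool([
  [[0,0,0.002],0],
  [[0,0,0.004],0],
  [[0,0,0.006],0],
  [[0,0,0.008],0],
  [[0,0,0.01],0],
  [[0,0,0.011],0],
  [[0,0,0.0115],0],
  [[0,0,0.0115],0],
])

```text
time_s: 6.45
tool_pos: [0.5039, 0.0083, 0.0926]
tool_rot: [0.992, 0.125, 0.0, 0.0]
force: [-3.7, 0.5, 10.2]
width: 0.0002
grip_force: 4.8
```

Run:
```python
from h import *
a=imaging.get_image("side")[160:290,260:390,::-1]
w=imaging.get_image("wrist")[:,:,::-1]
c=np.hstack([cv2.resize(a,(360,360)),cv2.resize(w[150:350,:340],(440,360))])
cv2.imwrite("pics/c2.png",c)
```

```text
(no output)
```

View pics/c2.png

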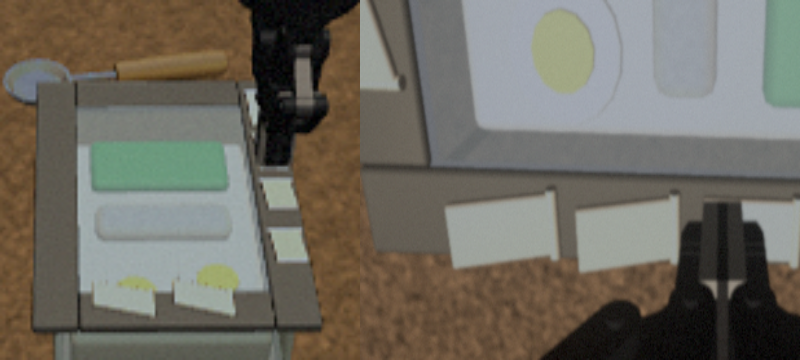

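Catch 2 is down under the tip, and 3-6 are still raised. Same move for catches 3 and 4.

servo_tool([
  [[0,0,-0.01],0],
  [[0,0,-0.022],0],
  [[0,-0.015,-0.022],0],
  [[0,-0.03,-0.022],0],
  [[0.0005,-0.044,-0.022],0],
  [[0.0005,-0.044,-0.022],0],
  [[0.0005,-0.044,-0.016],0],
  [[0.0005,-0.044,-0.012],0],
])

```text
time_s: 7.35
tool_pos: [0.4932, 0.0504, 0.1032]
tool_rot: [0.992, 0.125, -0.0, 0.0]
force: [-0.1, -0.4, -0.6]
width: 0.0002
grip_force: 0.0
```

servo_tool([
  [[0,0,0.002],0],
  [[0,0,0.004],0],
  [[0,0,0.006],0],
  [[0,0,0.008],0],
  [[0,0,0.01],0],
  [[0,0,0.011],0],
  [[0,0,0.012],0],
  [[0,0,0.012],0],
])

```text
time_s: 8.15
tool_pos: [0.4935, 0.0511, 0.0926]
tool_rot: [0.992, 0.125, 0.0, 0.0]
force: [-3.8, 0.3, 9.2]
width: -0.0001
grip_force: 4.5
```

servo_tool([
  [[0,0,-0.01],0],
  [[0,0,-0.022],0],
  [[0,-0.015,-0.022],0],
  [[0,-0.03,-0.022],0],
  [[0.0005,-0.044,-0.022],0],
  [[0.0005,-0.044,-0.022],0],
  [[0.0005,-0.044,-0.016],0],
  [[0.0005,-0.044,-0.012],0],
])

```text
time_s: 8.95
tool_pos: [0.4831, 0.0926, 0.1036]
tool_rot: [0.992, 0.124, -0.0, 0.0]
force: [-0.6, -1.1, 0.5]
width: 0.0002
grip_force: 0.0
```

servo_tool([
  [[0,0,0.002],0],
  [[0,0,0.004],0],
  [[0,0,0.006],0],
  [[0,0,0.008],0],
  [[0,0,0.01],0],
  [[0,0,0.011],0],
  [[0,0,0.012],0],
  [[0,0,0.012],0],
])

```text
time_s: 9.75
tool_pos: [0.483, 0.094, 0.0926]
tool_rot: [0.992, 0.125, 0.0, 0.0]
force: [-4.5, -0.2, 9.8]
width: 0.0004
grip_force: 4.7
```

servo_tool([
  [[0,0,-0.01],0],
  [[0,0,-0.023],0],
  [[0.005,-0.025,-0.023],0],
  [[0.025,-0.028,-0.023],0],
  [[0.045,-0.028,-0.023],0],
  [[0.0655,-0.028,-0.023],0],
  [[0.0655,-0.028,-0.022],0],
  [[0.0655,-0.028,-0.016],0],
])

```text
time_s: 10.55
tool_pos: [0.5397, 0.1373, 0.1087]
tool_rot: [0.992, 0.125, 0.001, -0.0]
force: [0.3, 0.3, 1.0]
width: -0.0003
grip_force: 0.0
```

Run:
```python
from h import *
print(arm.get_obs()["tool_pos"])
a=imaging.get_image("side")[160:290,260:390,::-1]
w=imaging.get_image("wrist")[:,:,::-1]
c=np.hstack([cv2.resize(a,(360,360)),cv2.resize(w[100:420,100:500],(440,360))])
cv2.imwrite("pics/c3.png",c)
```

```text
[0.53968138 0.13732299 0.10871825]
```

View pics/c3.png

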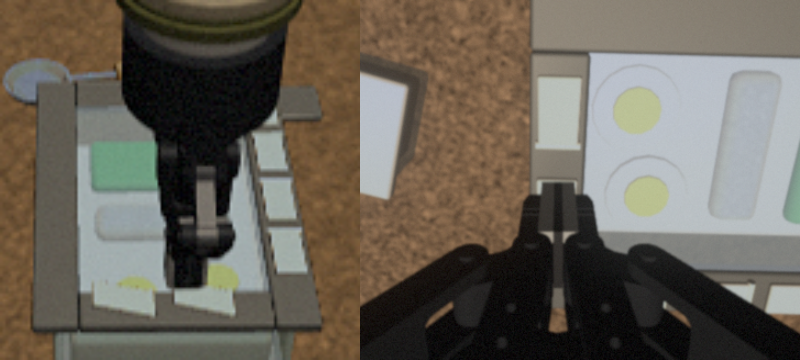

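The tip is over catch 5's free-end half, 6 is still raised, and 2-4 look flat. Press.

servo_tool([
  [[0,0,0.004],0],
  [[0,0,0.006],0],
  [[0,0,0.008],0],
  [[0,0,0.01],0],
  [[0,0,0.012],0],
  [[0,0,0.014],0],
  [[0,0,0.016],0],
  [[0,0,0.016],0],
])

```text
time_s: 11.45
tool_pos: [0.5395, 0.1372, 0.0927]
tool_rot: [0.992, 0.125, 0.0, 0.0]
force: [-1.6, -0.8, 10.2]
width: -0.0002
grip_force: 4.9
```

servo_tool([
  [[0,0,0.0006],0],
  [[0,0,0.0012],0],
  [[0,0,0.0012],0],
])

```text
time_s: 11.75
tool_pos: [0.5395, 0.1373, 0.0924]
tool_rot: [0.992, 0.125, 0.0, 0.0]
force: [-6.5, -2.2, 21.7]
width: 0.0002
grip_force: 10.4
```

Catch 5 is on its stop. On to catch 6.

servo_tool([
  [[0,0,-0.01],0],
  [[0,0,-0.023],0],
  [[0.015,0,-0.023],0],
  [[0.03,0,-0.023],0],
  [[0.044,0.0005,-0.023],0],
  [[0.044,0.0005,-0.023],0],
  [[0.044,0.0005,-0.016],0],
  [[0.044,0.0005,-0.012],0],
])

```text
time_s: 12.55
tool_pos: [0.5812, 0.1473, 0.102]
tool_rot: [0.992, 0.125, -0.001, 0.0]
force: [-1.1, -0.3, 0.0]
width: 0.0002
grip_force: 0.2
```

servo_tool([
  [[0,0,0.002],0],
  [[0,0,0.004],0],
  [[0,0,0.006],0],
  [[0,0,0.008],0],
  [[0,0,0.01],0],
  [[0,0,0.011],0],
  [[0,0,0.0115],0],
  [[0,0,0.0115],0],
])

```text
time_s: 13.35
tool_pos: [0.5824, 0.1476, 0.0926]
tool_rot: [0.992, 0.125, 0.0, 0.0]
force: [-2.9, -1.1, 14.4]
width: 0.0
grip_force: 6.9
```

All six are pressed. Lift straight up, back away to -x, and check.

servo_tool([
  [[0,0,-0.02],0],
  [[0,0,-0.05],0],
  [[0,0,-0.09],0],
  [[0,0,-0.13],0],
  [[-0.03,0,-0.16],0],
  [[-0.06,0,-0.18],0],
  [[-0.09,0,-0.19],0],
  [[-0.12,0,-0.19],0],
])

```text
time_s: 14.15
tool_pos: [0.465, 0.1179, 0.2823]
tool_rot: [0.992, 0.125, 0.001, 0.0]
force: [0.5, -0.7, 0.8]
width: -0.0001
grip_force: 0.0
```

servo_tool([
  [[-0.02,0.04,0],0],
  [[-0.02,0.08,0],0],
  [[-0.02,0.12,0],0],
  [[-0.02,0.16,0],0],
  [[-0.02,0.2,0],0],
  [[-0.02,0.24,0],0],
  [[-0.02,0.28,0],0],
  [[-0.02,0.28,0],0],
])

```text
time_s: 14.95
tool_pos: [0.5154, -0.1646, 0.28]
tool_rot: [0.993, 0.121, -0.001, 0.0]
force: [-0.4, 0.4, 0.1]
width: 0.0003
grip_force: 0.0
```

Run:
```python
from h import *
print(arm.get_obs()["tool_pos"],arm.get_obs()["force"])
a=imaging.get_image("side")[170:300,250:400,::-1]
w=imaging.get_image("top")[180:300,180:380,::-1]
c=np.hstack([cv2.resize(a,(400,360)),cv2.resize(w,(400,360))])
cv2.imwrite("pics/c4.png",c)
```

```text
[ 0.51535339 -0.16455196  0.28000911] [-0.41132847  0.41309227  0.08080313]
```

View pics/c4.png

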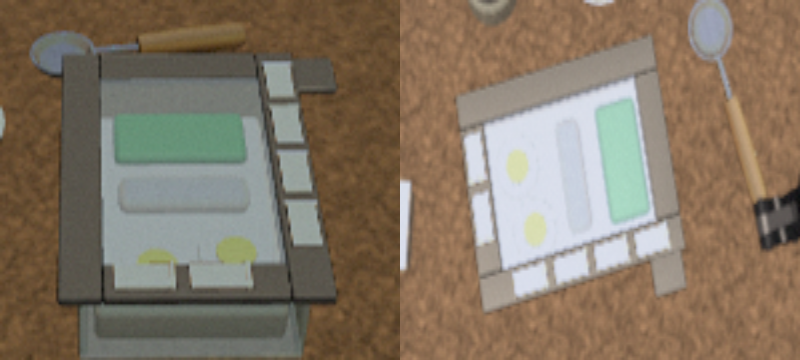

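All six catches look flat, the box is in place, and the arm is clear at z 0.28.

```bash
python3 -c "
from bench import arm
print(arm.sign_off())"
```

```text
the job is handed in; nothing more can be done
None
```

All six catches were pressed flat in order, with readings of about 4–22 N, and the job was handed in at about 15 s. The last pictures show the box in place and the arm clear; sign-off returned no verdict.

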